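Free the jammed pusher of a chip slicer

ROBOT

A 6-joint arm with a two-finger parallel gripper is mounted at the origin on the work surface. World frame = base frame: x ahead of the robot, y to its left, z up, the work surface at z = 0. Lengths are in mm, angles in rad, forces in N, time in s.
With the tool pointing down it reaches from about 300 to 775 mm from the base axis. Payload 14.6 kg.
Tool frame: the origin (TCP) lies on the centre line of the jaws, within the pads' length; the fingertips stand 19 mm ahead of it and the grasp point (between the pads) is the TCP (ctrl.tip_extent is the y of the fingertips in the tool frame, in mm); y points along the fingers, z is the direction in which the jaws open and shut, and the axes are right-handed (so a half turn about y gives the same grasp; the last joint's range is limited). The gripper opens to 85 mm and grips with 20 to 120 N. Pads are 22 mm wide; open, the fingers measure 114 mm over their backs; the gripper's body (76 mm by 85 mm) begins 54 mm behind the grasp point. The pads swing forward as they close: fully open they stand 13 mm farther back than shut.
Start: joints at [-1.402, 0.3, 1.521, -0, 1.321, -0.067], TCP at [128.485, -534.772, 250.281] pointing down, gripper open.
Joint ranges: [-3.03, 3.03], [-0.79, 2.21], [0.23, 2.52], [-1.04, 4.18], [0, 3.07], [-2.55, 2.55]. Speed limits (rad/s): [2.22, 2.22, 2.57, 3.14, 3.14, 3.14].

INTERFACE

Orientations are given as a 3x3 rotation matrix whose columns are the frame's x, y, z axes.
In Python, from cell import monitor, optics, job, models, ctrl gives the robot as it stands. The module is installed in compiled form; this text tells all that it offers.
- The arm moves only by the tool play_rows, never from a script. Its argument "targets" is a list of rows, each a list of 2 entries, a list of its own where there are three numbers: the shift along the tool's x, y, z in m, then the turn about the tool's y in degrees. A call has 1 to 12 rows; each row shifts and turns the commanded pose from where the row before left it, along the tool's axes as they then stand; what a row does not reach is not made up. A row lasts 1/8 s, in which the tool goes at most 62.5 mm and 10.7 degrees, less where a joint would pass 70% of its speed; a pose out of reach is approached as far as the arm can. A call is refused whole if a number of a shift passes 0.0625 or a number of a turn 10.7, either way. A call with a gripper value outside its range is refused whole. "jaw" is the closure, from 0 (fully open) to 1 (shut), set as the call begins (left out, the last holds). The fingers move at their own pace and stop on an object; the grip force is fixed at half the most. Time passes only in rows, so rows that do not move let the fingers close. It gives the time, the measured TCP pose, the force and the opening at its end, in the units of the state.
- monitor.get_state(): the state, without advancing time (a new reading comes with each control period).
- optics.capture(name): name is "side" or "top" or "wrist"; returns a dict with "frame" (400x640x3 uint8, red, green, blue), "range_z" (400x640 float32, mm along the optical axis (not along the pixel's ray), 0 where there is no reading), "intrinsics" (3x3 intrinsics, pixels), "R" (3x3) and "t" (3): a world point X has camera coordinates R X + t. Camera axes: x right, y down, z forward; pixel columns grow to the right and rows downward; lengths in mm; the calibration is good to about 2 mm. A picture is of the moment at which its call begins.
- job.hand_in(): hands the job in, once; it reports no verdict.
Trained networks look in a picture, given as the dict that the camera call returned (one of the last four; its "shot" number tells which), for a name from the list of things; names that differ only in an ending like _2 or _b are one class to them, and where a whole thing is asked for, a point or a joint stands for the part that bears it (a point fixed in the world has none). Each returns a list of dicts, best first, with "confidence" (0 to 1); they miss things now and then, are a little off and sometimes report something else, mostly with a low value. They report only what shows in the picture. A call takes as long as a camera call. They do not tell look-alikes from the thing itself.
- models.search_frame(picture, label): "extent" ([left, top, right, bottom] in pixels, round what is visible of it).
- models.pinpoint(picture, label): "location" ([row, column] in pixels: a listed point, or the origin of a listed thing).
The state is a dict: "clock": time; "joints": joint angles; "qd": joint speeds; "joint_efforts": joint torques, N m; "tcp_pos": TCP position; "orientation": TCP orientation; "wrist_force": force on the tool from outside, world axes, zero at the start; "torque": the same for the moment, N m; "grip_width": finger opening in mm.
Only numpy, scipy, OpenCV 4.12 (cv2) and the standard library are available. Lean on these libraries where they do the work, as an engineer would, in place of code of your own. Each camera call takes 0.05 s, during which the arm holds its last target.

TASK

The pusher of the chip slicer is jammed between its two guide pads. Push the slicer's switch lever over to off (away from you, to its far stop) before you touch the pusher, then rock the pusher's handle from side to side with its foot on the chute floor until both pads are pushed back, without yanking at it, and lift it out. Set it down gently, upright, on the bare floor of the wash tray and let go, leaving the switch off, the disc and jar in the tray and everything else where they are.

Things in the scene. Friction and masses are not known exactly. Their poses are not given: they have to be found in the camera images.
- slicer: Chip slicer, fixed. Origin on the table under its chute; x from robot side to far side, y to its left. White base 180 (x) by 340 (y) by 30 mm; in the middle an aluminium tower 100 (x) by 128 (y) mm, rim 127 mm above the table; white motor housing 95 mm high at y -75 to -160 mm; switch lever on the +y side. Two black guide pads slide on the rim, left and right of the pusher's handle.
- chute (a point): Centre of the slicer's chute floor, 85 mm above the table, axes as the slicer. The chute is 44 mm long in x and 68 mm wide in y; a guide narrows its lowest 10 mm to 34 mm in y.
- lever (a joint): Switch lever: 0 = on, leaning 0.5 rad to the robot side (slicer -x); swings about the slicer's y axis to +x; 1.0 rad = far stop = off. Starts at 0 to 0.25, moves lightly (under 2 N), stays where left. Pivot 52 mm above the table at slicer x 0, y +137 mm; 10 mm steel rod.
- lever_tip (a point): Centre of the black ball (26 mm) at the end of the switch lever, 90 mm from its pivot: 131 mm above the table at either end of its swing (142 mm upright), 43 mm to the robot side of the pivot when on, 43 mm beyond it when off.
- pusher: The jammed white plastic pusher, 0.15 to 0.3 kg, 115 mm high, origin at the centre of its underside, z up. Foot 38 (x) by 28 (y) by 30 mm; flange 38 by 44 (y) mm from 30 to 36 mm up; above it the fin handle. Starts upright, foot on the chute floor, axes along the slicer's. The pads reach 3.5 mm over each side of the flange, 6 mm above it: a straight pull jams.
- pusher_grip (a point): Point on the centre line of the pusher's handle, 90 mm above its underside, 25 mm below its top. The handle is a flat upright fin 16 mm thick (pusher x), 36 mm wide (pusher y), 36 to 115 mm above the underside; its top 59 mm stand clear above the pads.
- pusher_foot (a point): Centre of the pusher's underside, axes as the pusher.
- pad_left (a joint): Left guide pad (slicer +y side), 127 to 141 mm above the table: 0 = closed against the handle, grows outward to 0.012 m; stiff (9 N), stays where pushed. Above 0.0035 it no longer holds the flange; 5 to 7 mm is easy. Pushed back by leaning the handle left with the foot on the chute floor (no upward pull): 0.15 rad about the foot gives about 6 mm; up to 0.2 rad is free.
- pad_right (a joint): Right guide pad (slicer -y side): the same, growing towards -y; pushed back by leaning the handle to the right.
- tray: shallow open black wash tray, fixed, 200 (x) by 300 (y) by 28 mm, wall and floor 4 mm. Origin at the centre of its underside on the table. The cutting disc and a small jar are in its -y half; its +y half is empty.
- disc_center (a point): Centre of a steel cutting disc, 84 mm across, 12 mm thick, lying loose in the tray.
- disc: The cutting disc in the tray; origin at the centre of its underside.
- jar: Bystander in the tray: small glass jar with wooden lid, 56 mm across, 85 mm high; origin at its underside.
- mug: Bystander: white mug, 76 mm across, 90 mm high; origin at its underside.
- sauce: Bystander: green bottle, 60 mm across, 190 mm high; origin at its underside.
- cup: Bystander: steel cup, 70 mm across, 80 mm high; origin at its underside.
Not all that is in view belongs to the job. Leave any orange or pink look-alike of the pusher alone.

How it is judged (in metres and radians):
On the way, in this order (a step that is already met when the one before it is completed fails the run):
1. the slicer is switched off (lever at its far stop) (value of joint lever above 0.8 rad), for 0.1 s.
2. the pusher has been rocked both ways: both pads are pushed back clear of its flange while its foot is still in the chute (value of joint each of pad_left, pad_right above 0.0035 m and distance between pusher_foot and chute below 0.02 m), for 0.05 s.
3. the pusher is lifted clear of the chute (z of pusher_foot in the frame of chute above 0.045 m), for 0.1 s.
At the end, for the whole second after the job is handed in: The lever is off (beyond 0.8 rad), both pads are back by more than 3.5 mm, and the pusher stands released and at rest in the wash tray: upright within 0.1 rad, its underside within about 6 mm of the tray's floor (so not on the disc, the jar or the edge), its centre inside the tray's walls (value of joint lever above 0.8 rad and value of joint each of pad_left, pad_right above 0.0035 m and x of pusher_foot in the frame of tray between -0.09 and 0.09 m and y of pusher_foot in the frame of tray between -0.14 and 0.14 m and z of pusher_foot in the frame of tray below 0.01 m and angle between pusher_foot's own z axis and vertical below 0.1 rad and linear speed of pusher below 0.02 m/s and contact force between the fingers and pusher below 0.1 N); the robot touches nothing.
It fails at once if the pusher is touched while the slicer is on (lever short of 0.8 rad) (not (value of joint lever above 0.8 rad) and contact force between the fingers and pusher above 1 N).
It fails at once if the pusher is yanked: pulled up against the pads with over 90 N before both are pushed back (not (value of joint each of pad_left, pad_right above 0.0035 m) and z of pusher_foot in the frame of chute above 0.0045 m and contact force between pusher and slicer above 90 N).
It fails at once if the pusher is dropped or thrown: faster than 0.6 m/s while not held (contact force between the fingers and pusher below 0.1 N and linear speed of pusher above 0.6 m/s).
It fails at once if the cutting disc is shifted by more than 20 mm (distance of disc from where it was at the start of the episode above 0.02 m).
It fails at once if a bystander (jar, mug, bottle, cup) is shifted by more than 30 mm (distance of any of jar, mug, sauce, cup from where it was at the start of the episode above 0.03 m).
It also fails if it takes over 61 s, if anything falls off the work surface, if the arm or the gripper's body presses on something with over 40 N, if the wrist force passes 120 N, or if a joint passes its speed limit or range.

## Working session

There is one attempt and no reset: what is moved stays moved. The work goes in short steps, Python scripts to look and compute and a tool call to move; the robot and the scene stay as the last step left them, time stands still between calls to the robot, and variables do not carry over. Pictures are saved under pics/ and viewed, and the job is handed in when it is done.

Besides the shell and the picture viewer there is one more tool, called after "Call:" as name([rows], argument=value, ...), one row to a line, values as JSON. play_rows: Moves the arm, as the interface text tells. Its arguments: {"type":"object","properties":{"targets":{"type":"array"},"jaw":{"type":"number"}},"required":["targets"]}

```bash
mkdir -p pics; ls
cat > h.py <<'E'
import numpy as np, cv2
from cell import monitor, optics, job, models, ctrl
def world(p,u,v,z=None,r=2):
    K=p["intrinsics"];R=p["R"];t=p["t"]
    if z is None:
        w=p["range_z"][int(v)-r:int(v)+r+1,int(u)-r:int(u)+r+1];z=np.median(w[w>0])
    c=np.linalg.inv(K)@np.array([u,v,1.])*z
    return R.T@(c-t)
def onplane(p,u,v,h):
    K=p["intrinsics"];R=p["R"];t=p["t"]
    d=R.T@(np.linalg.inv(K)@np.array([u,v,1.])); o=-R.T@t
    return o+d*(h-o[2])/d[2]
def proj(p,X):
    c=p["R"]@np.array(X)+p["t"]; q=p["intrinsics"]@c; return q[:2]/q[2]
def save(p,n): cv2.imwrite("pics/"+n,p["frame"][:,:,::-1])
E
python3 - <<'E'
from h import *
np.set_printoptions(precision=1,suppress=True)
s=monitor.get_state();print(s)
for n in("side","top"):
    p=optics.capture(n);save(p,n+"0.png")
    print(n,(-p["R"].T@p["t"]))
    for l in("slicer","lever_tip","pusher","pusher_grip","tray","disc","jar","mug","sauce","cup","chute"):
        try:
            print(l,[(np.round(d["extent"]),round(d["confidence"],2)) for d in models.search_frame(p,l)][:3],[(np.round(d["location"]),round(d["confidence"],2)) for d in models.pinpoint(p,l)][:3])
        except Exception as e: print(l,e)
E
```

```text
pics
{'clock': 0.0, 'joints': array([-1.4,  0.3,  1.5, -0. ,  1.3, -0.1]), 'qd': array([-0., -0.,  0., -0.,  0.,  0.]), 'joint_efforts': array([  0. , -54.4, -36.2,  -0. ,   0. ,  -0. ]), 'tcp_pos': array([ 128.5, -534.6,  249.7]), 'orientation': array([[-1. , -0. ,  0.2],
       [-0.2,  0. , -1. ],
       [-0. , -1. , -0. ]]), 'wrist_force': array([0.1, 0.4, 0.1]), 'torque': array([ 0., -0.,  0.]), 'grip_width': 85.15603118871907}
side [ 473.9 -975.   824.8]
slicer [(array([267., 192., 350., 330.]), 0.83)] [(array([275., 306.]), 0.94)]
lever_tip [(array([294., 191., 301., 210.]), 0.44)] [(array([200., 296.]), 0.65)]
pusher [(array([252., 320., 284., 374.]), 0.83), (array([301., 209., 315., 239.]), 0.77), (array([229., 223., 252., 262.]), 0.77)] [(array([260., 242.]), 0.81), (array([364., 266.]), 0.64), (array([248., 308.]), 0.56)]
pusher_grip [(array([254., 322., 278., 373.]), 0.88), (array([298., 208., 314., 236.]), 0.69), (array([231., 224., 248., 264.]), 0.57)] [(array([217., 308.]), 0.79), (array([334., 265.]), 0.75), (array([276., 308.]), 0.72)]
tray [(array([250., 150., 345., 
[... 1391 characters left out ...]
, 154., 280., 264.]), 0.97), (array([368., 197., 387., 211.]), 0.19)] [(array([208., 219.]), 0.56)]
disc [(array([233., 197., 263., 227.]), 0.91)] [(array([212., 250.]), 0.83)]
jar [(array([230., 169., 254., 189.]), 0.62)] [(array([182., 250.]), 0.66)]
mug [(array([294.,  85., 323., 135.]), 0.57), (array([232., 195., 264., 229.]), 0.52), (array([309., 167., 435., 243.]), 0.26)] [(array([107., 311.]), 0.64)]
sauce [(array([223.,  92., 251., 124.]), 0.76)] [(array([116., 239.]), 0.63), (array([210., 320.]), 0.36)]
cup [(array([364.,  98., 395., 125.]), 0.66)] [(array([116., 373.]), 0.85)]
chute [(array([308., 170., 435., 242.]), 0.62)] [(array([203., 376.]), 0.65), (array([201., 374.]), 0.38)]
```

Run:
```python
from h import *
a=cv2.imread("pics/top0.png")[70:300,140:500];cv2.imwrite("pics/top0z.png",cv2.resize(a,None,fx=2.2,fy=2.2,interpolation=2))
a=cv2.imread("pics/side0.png")[120:390,210:440];cv2.imwrite("pics/side0z.png",cv2.resize(a,None,fx=2.2,fy=2.2,interpolation=2))
```

```text
(no output)
```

View pics/top0z.png

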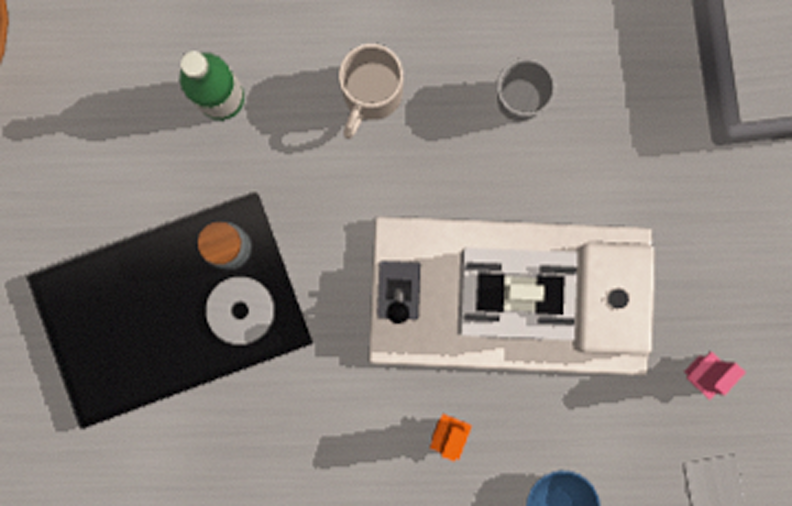

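View pics/side0z.png

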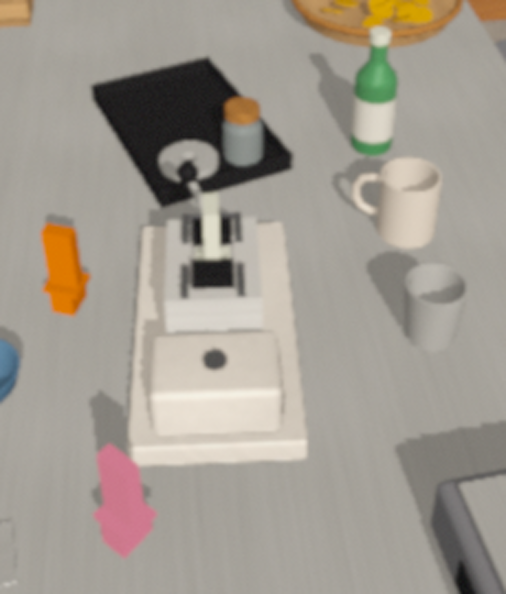

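```bash
cat >> h.py <<'E'
def cloud(p):
    Z=p["range_z"];K=p["intrinsics"];h,w=Z.shape
    u,v=np.meshgrid(np.arange(w),np.arange(h))
    c=np.stack([(u-K[0,2])/K[0,0]*Z,(v-K[1,2])/K[1,1]*Z,Z],-1)
    return (c-p["t"])@p["R"]
E
python3 - <<'E'
from h import *
np.set_printoptions(precision=1,suppress=True)
p=optics.capture("top");C=cloud(p)
uu,vv=np.meshgrid(np.arange(640),np.arange(400))
print(p["intrinsics"])
def rect(m,name):
    P=C[m][:,:2].astype(np.float32); 
    r=cv2.minAreaRect(P);print(name,len(P),r,"medz",np.median(C[m][:,2]))
roi=(uu>295)&(uu<445)&(vv>160)&(vv<250)
z=C[...,2]
rect(roi&(z>20)&(p["range_z"]>0),"slicer all")
rect(roi&(z>15)&(z<37),"base")
rect(roi&(z>85)&(z<102)&(uu>395),"motor")
rect(roi&(z>110)&(z<150)&(uu>335)&(uu<420),"tower")
rect(roi&(z>122)&(z<134)&(uu>335)&(uu<420),"rim")
rect(roi&(z>185)&(uu>335)&(uu<420),"fin")
m=roi&(z>185)&(uu>335)&(uu<420);print("fin mean",C[m].mean(0),C[m].min(0),C[m].max(0))
m=roi&(z>110)&(uu<335);print("ball",m.sum(),C[m].mean(0),C[m].min(0),C[m].max(0))
roi=(uu>145)&(uu<290)&(vv>145)&(vv<275)
rect(roi&(z>15),"tray")
for u,v in((250,212),(244,181),(180,215),(236,101),(308,105),(378,110)):print(u,v,world(p,u,v))
E
```

```text
[[508.2   0.  319.7]
 [  0.  508.2 188.9]
 [  0.    0.    1. ]]
slicer all 8466 ((517.9313354492188, -203.3003387451172), (338.8250732421875, 180.39602661132812), 86.23079681396484) medz 54.06024206814409
base 4049 ((517.9313354492188, -203.3003387451172), (338.8250732421875, 180.39602661132812), 86.23079681396484) medz 29.567008177617677
motor 1629 ((509.5926818847656, -321.4673767089844), (85.17699432373047, 129.6898956298828), 86.2875747680664) medz 94.14875066193484
tower 1906 ((517.5903930664062, -204.2657470703125), (128.88009643554688, 100.12113952636719), 86.0971908569336) medz 128.36733748766216
rim 1187 ((517.5775146484375, -204.28289794921875), (128.8265838623047, 100.12019348144531), 86.14568328857422) medz 126.87101327781174
fin 149 ((510.734619140625, -145.96206665039062), (19.023305892944336, 152.5242156982422), 6.836526870727539) medz 200.71131511001164
fin mean [ 511.3 -170.7  496.5] [ 492.2 -221.3  194.5] [ 525.2  -71.4 1395.5]
ball 99 [498.6 -66.3 284.3] [487.7 -77.5 111. ] [ 513.   -52.7 1395.5]
tray 1650 ((527.4447021484375, 160.27383422851562), (206.53887939453125, 420.6548767089844), 17.502737045288086) medz 26.6933866145678
250 212 [502.9 127.    5. ]
244 181 [582.5 129.1  89.1]
180 215 [499.3 319.4   3.1]
236 101 [779.3 137.7 141.6]
308 105 [794.4 -38.4   4.5]
378 110 [ 775.4 -231.1    5.5]
```

Run:
```python
from h import *
np.set_printoptions(precision=2,suppress=True)
s=monitor.get_state();print(s["orientation"],s["tcp_pos"],s["clock"],ctrl.tip_extent)
p=optics.capture("top");C=cloud(p);ok=p["range_z"]>0
uu,vv=np.meshgrid(np.arange(640),np.arange(400))
def rect(m,name):
    m=m&ok;P=C[m][:,:2].astype(np.float32); 
    r=cv2.minAreaRect(P);print(name,len(P),r,"medz",np.median(C[m][:,2]),"mean",C[m].mean(0),C[m].min(0),C[m].max(0))
z=C[...,2]
roi=(uu>335)&(uu<420)&(vv>170)&(vv<240)
rect(roi&(z>180),"fin"); rect(roi&(z>192)&(z<206),"fintop")
rect(roi&(z>135)&(z<147),"pads")
roi=(uu>305)&(uu<335)&(vv>190)&(vv<230)
rect(roi&(z>110),"ball")
roi=(uu>145)&(uu<290)&(vv>145)&(vv<275)
rect(roi&(z>18),"tray");rect(roi&(z>18)&(z<35),"tray")
rect(roi&(z>75),"jar")
for a,(u,v,h) in dict(disc=(248,212,16),orange=(345,268,60),fin=(378,202,200)).items():print(a,onplane(p,u,v,h))
```

```text
[[-0.97  0.    0.23]
 [-0.23 -0.   -0.97]
 [ 0.   -1.    0.  ]] [ 128.47 -534.77  250.28] 2.35 19.0
fin 111 ((517.63720703125, -203.6741485595703), (35.598209381103516, 14.328497886657715), 88.41046142578125) medz 199.4128118226503 mean [ 517.68 -203.52  199.46] [ 510.08 -221.52  192.73] [ 525.28 -185.88  207.11]
fintop 110 ((517.63720703125, -203.6741485595703), (35.598209381103516, 14.328497886657715), 88.41046142578125) medz 199.38368181586216 mean [ 517.68 -203.63  199.4 ] [ 510.08 -221.52  192.73] [ 525.28 -185.88  204.23]
pads 569 ((519.1415405273438, -204.1262664794922), (79.33486938476562, 126.27794647216797), 1.1621628999710083) medz 139.7834188947533 mean [ 517.29 -202.91  139.91] [ 479.5  -266.81  135.  ] [ 559.95 -141.55  146.86]
ball 84 ((498.92401123046875, -65.08612823486328), (24.746124267578125, 22.16850471496582), 88.57070922851562) medz 146.61391006924742 mean [499.01 -65.62 145.99] [487.73 -77.55 136.09] [510.13 -52.75 155.08]
tray 1241 ((510.26287841796875, 216.17721557617188), (201.11932373046875, 301.7057189941406), 18.963520050048828) medz 28.64386633507702 mean [534.61 185.22  42.85] [367.76  43.56  18.02] [651.75 388.42  96.89]
tray 852 ((510.26287841796875, 216.17721557617188), (201.11932373046875, 301.7057189941406), 18.963520050048828) medz 26.112687618098306 mean [512.26 205.94  25.45] [367.76  43.56  18.02] [651.75 388.42  34.5 ]
jar 297 ((585.5970458984375, 141.97877502441406), (47.46723175048828, 46.933101654052734), 88.02027893066406) medz 88.67519580660371 mean [585.69 142.02  88.74] [562.11 118.14  75.3 ] [609.   165.8   96.89]
disc [502.95 130.9   16.  ]
orange [ 350.48 -126.41   60.  ]
fin [ 517.64 -202.28  200.  ]
```

Call:
play_rows([
  [[-0.0243,0,-0.0411],8.6],
  [[-0.03,0,-0.037],8.6],
  [[-0.0243,0,-0.0411],0],
  [[-0.0243,0,-0.0411],0],
  [[-0.0243,0,-0.0411],0],
  [[-0.0243,0,-0.0411],0],
  [[-0.0243,0,-0.0411],0],
  [[-0.0243,0,-0.0411],0],
  [[-0.0243,0,-0.0411],0],
  [[-0.0243,0,-0.0411],0],
  [[0,0,0],0],
  [[0,0,0],0],
], jaw=1)

```text
clock: 3.9
tcp_pos: [384.2, -134.3, 250.3]
orientation: [[-0.998, -0.0, -0.064], [0.064, -0.0, -0.998], [0.0, -1.0, 0.0]]
wrist_force: [-0.8, 1.2, -0.4]
grip_width: 0.1
```

Call:
play_rows([
  [[-0.0315,0,-0.038],0],
  [[-0.0315,0,-0.038],0],
  [[0,0.04,0],0],
  [[0,0.04,0],0],
  [[0,0.033,0],0],
  [[0,0,0],0],
  [[0,0,0],0],
])

```text
clock: 4.78
tcp_pos: [452.6, -63.1, 138.6]
orientation: [[-0.998, 0.002, -0.065], [0.065, -0.0, -0.998], [-0.002, -1.0, 0.0]]
wrist_force: [-0.1, 0.3, 0.1]
grip_width: 0.0
```

Run:
```python
from h import *
np.set_printoptions(precision=2,suppress=True)
s=monitor.get_state();print(s["tcp_pos"],s["wrist_force"])
p=optics.capture("side");a=p["frame"][120:330,210:440,::-1];cv2.imwrite("pics/side1.png",cv2.resize(a,None,fx=2.6,fy=2.6,interpolation=2))
```

```text
[452.61 -63.09 138.63] [-0.1   0.34  0.13]
```

View pics/side1.png

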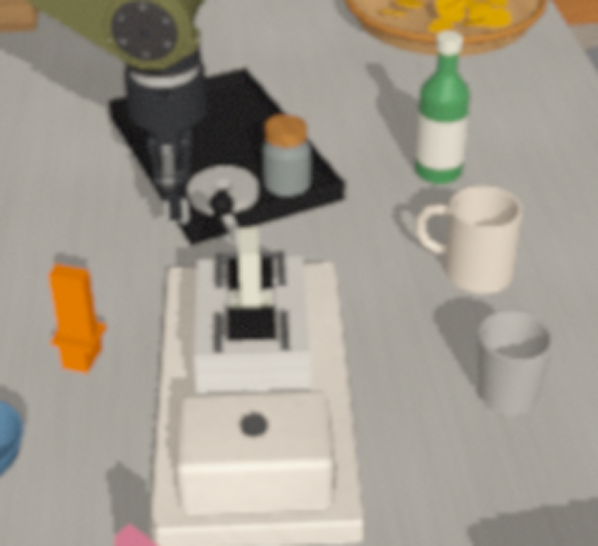

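The finger (zoomed pixel 175,210) stands on the robot side of the black ball (222,203), in line with it, so I can push.

Call:
play_rows([
  [[-0.015,0,0],0],
  [[-0.015,0,0],0],
  [[-0.015,0,0],0],
  [[-0.015,0,0],0],
  [[-0.012,0,0],0],
  [[-0.008,0,0],0],
  [[0,0,0],0],
])

```text
clock: 5.7
tcp_pos: [532.3, -67.5, 137.5]
orientation: [[-0.998, 0.0, -0.064], [0.064, -0.0, -0.998], [-0.0, -1.0, 0.0]]
wrist_force: [-0.1, 0.6, -0.4]
grip_width: -0.2
```

Call:
play_rows([
  [[-0.003,0,0],0],
  [[-0.003,0,0],0],
  [[0,0,0],0],
])

```text
clock: 6.08
tcp_pos: [538.1, -67.9, 137.3]
orientation: [[-0.998, 0.0, -0.064], [0.064, -0.0, -0.998], [-0.0, -1.0, 0.0]]
wrist_force: [0.2, -0.5, -0.4]
grip_width: 0.3
```

Run:
```python
from h import *
np.set_printoptions(precision=2,suppress=True)
p=optics.capture("side");a=p["frame"][120:330,210:440,::-1];cv2.imwrite("pics/side2.png",cv2.resize(a,None,fx=2.6,fy=2.6,interpolation=2))
```

```text
(no output)
```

View pics/side2.png

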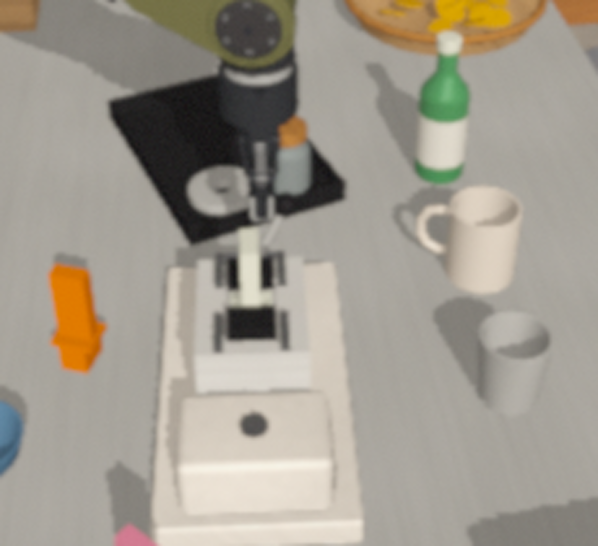

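Lever is leaning away (rod at 275,230), ball hidden behind the finger. Continue to the stop.

Call:
play_rows([
  [[-0.003,0,0],0],
  [[-0.003,0,0],0],
  [[0,0,0],0],
])

```text
clock: 6.5
tcp_pos: [544.2, -68.3, 137.3]
orientation: [[-0.998, 0.0, -0.064], [0.064, -0.0, -0.998], [-0.0, -1.0, 0.0]]
wrist_force: [0.0, 0.8, 0.7]
grip_width: -0.0
```

Call:
play_rows([
  [[-0.0025,0,0],0],
  [[0,0,0],0],
])

```text
clock: 6.75
tcp_pos: [545.2, -68.3, 137.0]
orientation: [[-0.998, -0.004, -0.064], [0.064, 0.0, -0.998], [0.004, -1.0, -0.0]]
wrist_force: [-13.7, 0.3, 5.4]
grip_width: 0.2
```

Call:
play_rows([
  [[0.015,0,0],0],
  [[0.015,0,0],0],
  [[0,-0.04,0],0],
  [[0,-0.04,0],0],
  [[0,-0.035,0],0],
  [[0,0,0],0],
], jaw=0.3)

```text
clock: 7.5
tcp_pos: [517.4, -66.6, 254.9]
orientation: [[-0.998, 0.005, -0.064], [0.064, -0.001, -0.998], [-0.005, -1.0, 0.001]]
wrist_force: [0.5, -0.1, -0.7]
grip_width: 59.7
```

Run:
```python
from h import *
np.set_printoptions(precision=2,suppress=True)
print(monitor.get_state()["tcp_pos"])
p=optics.capture("side");a=p["frame"][120:330,210:440,::-1];cv2.imwrite("pics/side3.png",cv2.resize(a,None,fx=2.6,fy=2.6,interpolation=2))
C=cloud(p)
for d in models.pinpoint(p,"lever_tip"):
  r,c=d["location"];print(d, world(p,c,r))
p=optics.capture("wrist");save(p,"wrist3.png")
```

```text
[517.39 -66.62 254.95]
{'location': [197.4, 320.2], 'confidence': 0.54} [562.17 -75.73 141.44]
{'location': [221.7, 305.1], 'confidence': 0.47} [ 512.69 -225.65  190.28]
```

View pics/side3.png

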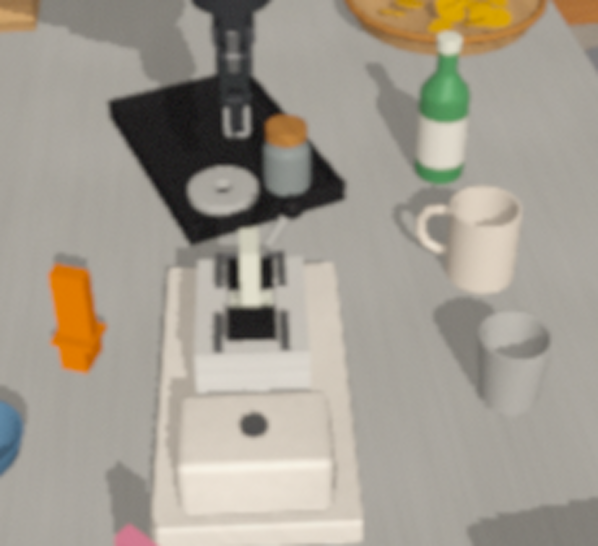

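View pics/wrist3.png

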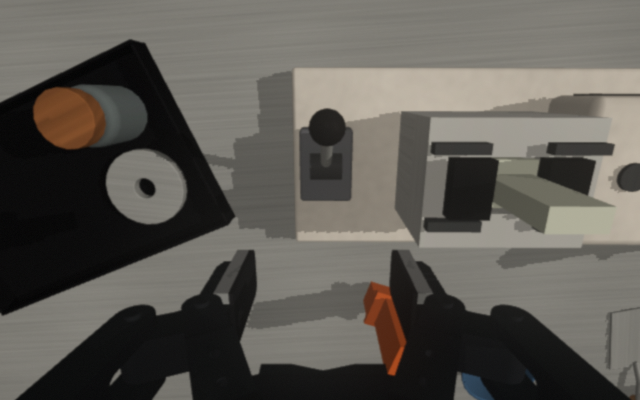

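Call:
play_rows([
  [[-0.0024,0,0.034],0],
  [[-0.0024,0,0.034],0],
  [[-0.0024,0,0.034],0],
  [[-0.0022,0,0.0348],0],
  [[0,0,0],0],
  [[0,0,0],0],
])

```text
clock: 8.4
tcp_pos: [516.9, -203.0, 251.4]
orientation: [[-0.998, -0.001, -0.064], [0.064, 0.001, -0.998], [0.001, -1.0, -0.001]]
wrist_force: [-0.6, 0.1, -0.3]
grip_width: 59.8
```

Run:
```python
from h import *
np.set_printoptions(precision=2,suppress=True)
s=monitor.get_state();print(s["tcp_pos"],s["orientation"])
p=optics.capture("wrist");save(p,"wrist4.png")
C=cloud(p);z=C[...,2];ok=(p["range_z"]>0)
m=ok&(z>196)&(z<204)&(np.abs(C[...,0]-517)<30)&(np.abs(C[...,1]+203)<26)
print(m.sum(),cv2.minAreaRect(C[m][:,:2].astype(np.float32)))
m=ok&(z>137)&(z<145)&(np.abs(C[...,0]-517)<60)&(np.abs(C[...,1]+203)<70)
cv2.imwrite("pics/m.png",m.astype(np.uint8)*255)
```

```text
[ 516.93 -203.04  251.39] [[-1.   -0.   -0.06]
 [ 0.06  0.   -1.  ]
 [ 0.   -1.   -0.  ]]
1887 ((516.6692504882812, -206.95541381835938), (36.04780960083008, 16.99774742126465), 86.26864624023438)
```

View pics/wrist4.png

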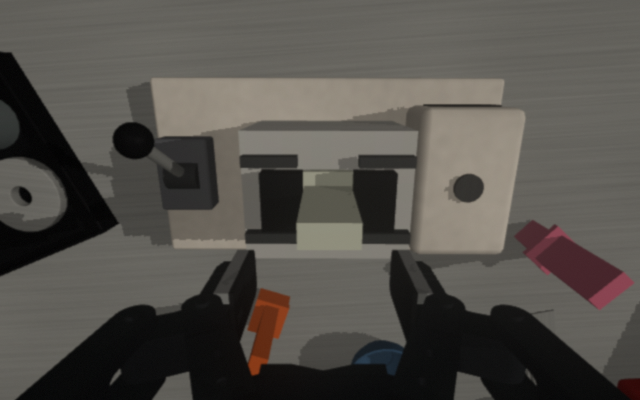

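Call:
play_rows([
  [[-0.0005,0.03,0.002],0],
  [[0,0.03,0],0],
  [[0,0.014,0],0],
  [[0,0,0],0],
])

```text
clock: 8.95
tcp_pos: [517.4, -205.1, 178.0]
orientation: [[-0.998, -0.001, -0.064], [0.064, 0.001, -0.998], [0.001, -1.0, -0.0]]
wrist_force: [-0.6, 0.6, 0.3]
grip_width: 59.6
```

Run:
```python
from h import *
np.set_printoptions(precision=2,suppress=True)
s=monitor.get_state();print(s["tcp_pos"],s["wrist_force"],s["grip_width"])
p=optics.capture("wrist");save(p,"wrist5.png")
p=optics.capture("side");a=p["frame"][120:330,210:440,::-1];cv2.imwrite("pics/side5.png",cv2.resize(a,None,fx=2.6,fy=2.6,interpolation=2))
```

```text
[ 517.42 -205.06  177.95] [-0.6   0.62  0.35] 59.55944465519105
```

View pics/wrist5.png

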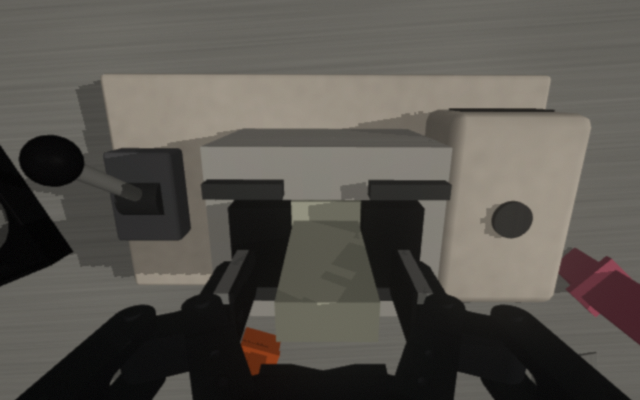

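View pics/side5.png

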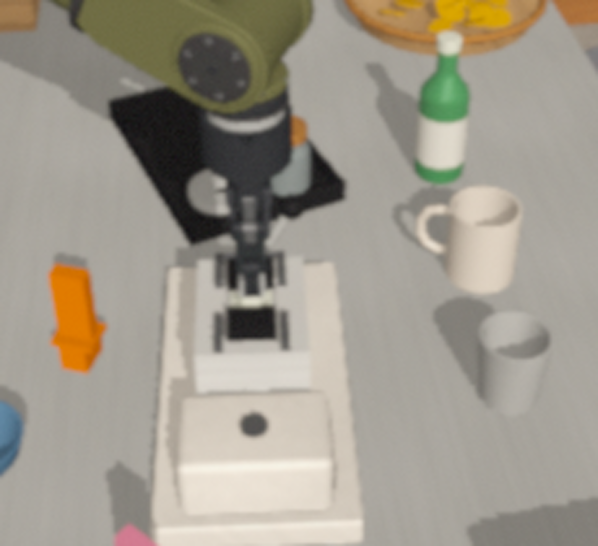

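Call:
play_rows([
  [[0,0,-0.004],0],
  [[0,0,-0.004],0],
  [[0,0,0],0],
])

```text
clock: 9.43
tcp_pos: [518.1, -197.3, 178.6]
orientation: [[-0.998, 0.0, -0.064], [0.064, -0.0, -0.998], [-0.0, -1.0, 0.0]]
wrist_force: [-0.9, 0.3, 0.8]
grip_width: 59.4
```

Call:
play_rows([
  [[0,0,-0.002],0],
  [[0,0,0],0],
])

```text
clock: 9.68
tcp_pos: [518.1, -195.6, 178.3]
orientation: [[-0.998, 0.0, -0.064], [0.064, -0.0, -0.998], [-0.0, -1.0, 0.0]]
wrist_force: [0.6, 0.3, -1.0]
grip_width: 59.6
```

Call:
play_rows([
  [[0,0,-0.002],0],
  [[0,0,0],0],
])

```text
clock: 9.93
tcp_pos: [518.2, -193.7, 178.3]
orientation: [[-0.998, 0.0, -0.064], [0.064, -0.0, -0.998], [-0.0, -1.0, 0.0]]
wrist_force: [-0.0, -1.6, 0.1]
grip_width: 60.0
```

Call:
play_rows([
  [[0,0,-0.002],0],
  [[0,0,0],0],
])

```text
clock: 10.18
tcp_pos: [518.5, -192.3, 178.8]
orientation: [[-0.998, 0.001, -0.065], [0.065, -0.002, -0.998], [-0.001, -1.0, 0.002]]
wrist_force: [-1.5, -6.1, 3.8]
grip_width: 59.9
```

Call:
play_rows([
  [[0,0,-0.002],0],
  [[0,0,-0.002],0],
  [[0,0,0],0],
])

```text
clock: 10.55
tcp_pos: [519.1, -188.9, 179.6]
orientation: [[-0.998, 0.002, -0.065], [0.065, -0.003, -0.998], [-0.003, -1.0, 0.003]]
wrist_force: [-2.5, -8.4, 8.7]
grip_width: 59.8
```

Call:
play_rows([
  [[0,0,-0.002],0],
  [[0,0,-0.0015],0],
  [[0,0,0],0],
])

```text
clock: 10.92
tcp_pos: [519.4, -185.5, 179.8]
orientation: [[-0.998, 0.003, -0.065], [0.065, -0.003, -0.998], [-0.003, -1.0, 0.003]]
wrist_force: [-1.2, -7.9, 9.9]
grip_width: 60.3
```

Run:
```python
from h import *
np.set_printoptions(precision=2,suppress=True)
s=monitor.get_state();print(s["tcp_pos"],s["wrist_force"],s["grip_width"])
p=optics.capture("wrist");save(p,"wrist6.png")
```

```text
[ 519.44 -185.46  179.84] [-1.17 -7.95  9.9 ] 60.29475005160749
```

View pics/wrist6.png

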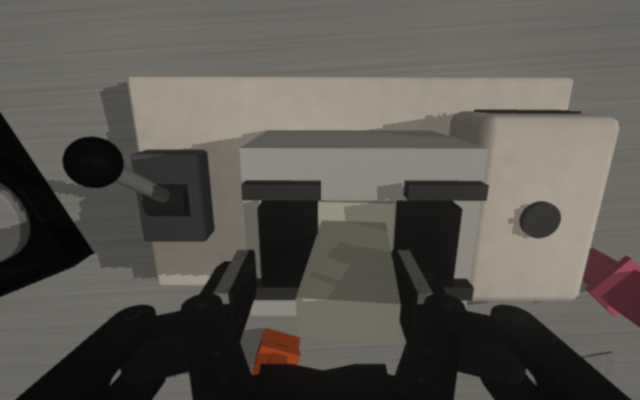

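Call:
play_rows([
  [[0,0,-0.002],0],
  [[0,0,0],0],
])

```text
clock: 11.22
tcp_pos: [519.6, -183.5, 180.0]
orientation: [[-0.998, 0.003, -0.065], [0.065, -0.003, -0.998], [-0.003, -1.0, 0.003]]
wrist_force: [-1.8, -9.4, 11.3]
grip_width: 60.0
```

Call:
play_rows([
  [[0,0,0.004],0],
  [[0,0,0.005],0],
  [[0,0,0.005],0],
  [[0,0,0.005],0],
  [[0,0,0.005],0],
  [[0,0,0.004],0],
  [[0,0,0],0],
])

```text
clock: 12.1
tcp_pos: [517.1, -210.3, 178.2]
orientation: [[-0.998, -0.0, -0.065], [0.065, 0.0, -0.998], [0.0, -1.0, -0.0]]
wrist_force: [0.4, -0.3, -1.2]
grip_width: 60.0
```

Run:
```python
from h import *
np.set_printoptions(precision=2,suppress=True)
s=monitor.get_state();print(s["tcp_pos"],s["wrist_force"],s["grip_width"])
p=optics.capture("wrist");save(p,"wrist7.png")
```

```text
[ 517.13 -210.32  178.24] [ 0.43 -0.3  -1.17] 59.972625155969794
```

View pics/wrist7.png

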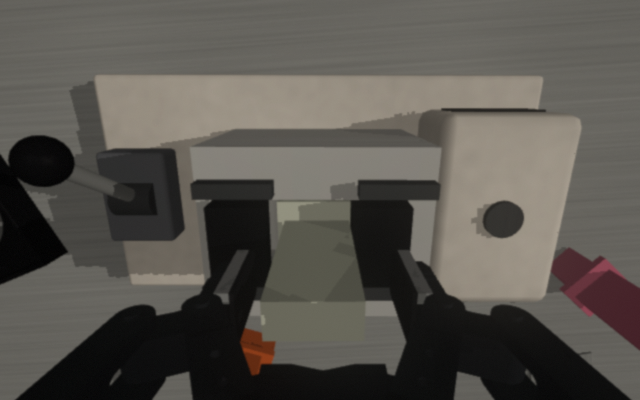

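Call:
play_rows([
  [[0,0,0.004],0],
  [[0,0,0.002],0],
  [[0,0,0],0],
])

```text
clock: 12.52
tcp_pos: [516.8, -216.2, 178.3]
orientation: [[-0.998, 0.0, -0.065], [0.065, -0.0, -0.998], [-0.0, -1.0, 0.0]]
wrist_force: [-0.9, 0.5, 0.5]
grip_width: 59.8
```

Call:
play_rows([
  [[0,0,0.002],0],
  [[0,0,0],0],
])

```text
clock: 12.78
tcp_pos: [516.7, -218.2, 178.3]
orientation: [[-0.998, -0.0, -0.064], [0.064, -0.0, -0.998], [0.0, -1.0, 0.0]]
wrist_force: [0.4, -0.3, -0.8]
grip_width: 59.9
```

Call:
play_rows([
  [[0,0,0.002],0],
  [[0,0,0],0],
])

```text
clock: 13.02
tcp_pos: [516.7, -219.6, 178.5]
orientation: [[-0.998, 0.0, -0.064], [0.064, 0.001, -0.998], [-0.0, -1.0, -0.001]]
wrist_force: [0.4, 4.4, 2.1]
grip_width: 60.0
```

Call:
play_rows([
  [[0,0,0.002],0],
  [[0,0,0.002],0],
  [[0,0,0],0],
])

```text
clock: 13.4
tcp_pos: [516.7, -223.3, 179.1]
orientation: [[-0.998, 0.001, -0.064], [0.064, 0.001, -0.998], [-0.001, -1.0, -0.001]]
wrist_force: [0.6, 7.4, 7.6]
grip_width: 59.7
```

Call:
play_rows([
  [[0,0,0.002],0],
  [[0,0,0.002],0],
  [[0,0,0.0015],0],
  [[0,0,0],0],
])

```text
clock: 13.9
tcp_pos: [516.5, -228.7, 179.3]
orientation: [[-0.998, 0.002, -0.064], [0.064, 0.001, -0.998], [-0.002, -1.0, -0.001]]
wrist_force: [-0.2, 8.2, 10.4]
grip_width: 59.8
```

Call:
play_rows([
  [[0,0,-0.004],0],
  [[0,0,-0.005],0],
  [[0,0,-0.005],0],
  [[0,0,-0.005],0],
  [[0,0,-0.004],0],
  [[0,0,0],0],
])

```text
clock: 14.65
tcp_pos: [517.4, -206.3, 178.3]
orientation: [[-0.998, -0.0, -0.064], [0.064, -0.0, -0.998], [0.0, -1.0, 0.0]]
wrist_force: [-0.2, 1.0, 0.6]
grip_width: 59.9
```

Run:
```python
from h import *
np.set_printoptions(precision=2,suppress=True)
s=monitor.get_state();print(s["tcp_pos"],s["wrist_force"],s["grip_width"])
p=optics.capture("wrist");save(p,"wrist8.png")
q=p["frame"][170:310,180:460,::-1]; cv2.imwrite("pics/wrist8z.png",cv2.resize(q,None,fx=2.8,fy=2.8,interpolation=2))
C=cloud(p);ok=p["range_z"]>0
X=(C-np.array([517.8,-205,0]))
a=np.deg2rad(-3.77);sx=X[...,0]*np.cos(a)+X[...,1]*np.sin(a);sy=-X[...,0]*np.sin(a)+X[...,1]*np.cos(a)
for v in (205,215,225,235):
    print(v,[(u,round(float(sy[v,u]),1),round(float(C[v,u,2]))) for u in range(200,460,8) if ok[v,u]])
```

```text
[ 517.45 -206.33  178.3 ] [-0.23  0.99  0.55] 59.879526164005824
205 [(200, 99.6, 30), (208, 59.6, 125), (216, 51.7, 136), (224, 47.8, 136), (232, 43.7, 136), (240, 39.7, 136), (248, 35.7, 136), (256, 31.6, 136), (264, 27.7, 135), (272, 23.5, 136), (280, 24.9, 95), (288, 17.1, 121), (296, 12.7, 120), (304, 8.3, 121), (312, 3.8, 121), (320, -0.6, 120), (328, -5.0, 120), (336, -9.4, 120), (344, -13.8, 120), (352, -18.2, 121), (360, -22.7, 120), (368, -30.7, 94), (376, -29.0, 136), (384, -32.9, 136), (392, -37.0, 136), (400, -41.0, 136), (408, -45.4, 135), (416, -49.1, 136), (424, -53.5, 135), (432, -60.3, 127), (440, -64.8, 126), (448, -81.9, 93), (456, -86.2, 95)]
215 [(200, 100.9, 29), (208, 59.8, 126), (216, 50.8, 140), (224, 47.0, 140), (232, 42.6, 141), (240, 39.0, 140), (248, 35.2, 139), (256, 31.1, 140), (264, 26.9, 141), (272, 23.2, 140), (280, 25.1, 95), (288, 17.3, 120), (296, 12.8, 120), (304, 8.4, 120), (312, 3.9, 121), (320, -0.6, 121), (328, -5.0, 120), (336, -9.5, 120), (344, -14.0, 120), (352, -18.5, 119), (360, -22.8, 121), (368, -30.9, 94), (376, -28.5, 140), (384, -3
[... 695 characters left out ...]
(424, -53.0, 139), (432, -56.9, 140), (440, -65.9, 126), (448, -82.7, 94), (456, -88.2, 93)]
235 [(200, 103.0, 28), (208, 61.1, 126), (216, 51.6, 141), (224, 47.7, 141), (232, 43.9, 140), (240, 39.8, 140), (248, 35.8, 140), (256, 31.9, 139), (264, 27.7, 139), (272, 23.5, 140), (280, 25.7, 94), (288, 15.4, 141), (296, 11.3, 141), (304, 7.3, 142), (312, 3.3, 142), (320, -0.7, 141), (328, -4.7, 142), (336, -8.7, 141), (344, -12.8, 141), (352, -16.7, 142), (360, -23.4, 119), (368, -27.0, 126), (376, -28.8, 141), (384, -32.9, 141), (392, -37.0, 140), (400, -40.8, 141), (408, -45.2, 140), (416, -49.1, 141), (424, -53.0, 141), (432, -62.1, 126), (440, -79.4, 91), (448, -84.0, 93), (456, -88.6, 94)]
```

View pics/wrist8z.png

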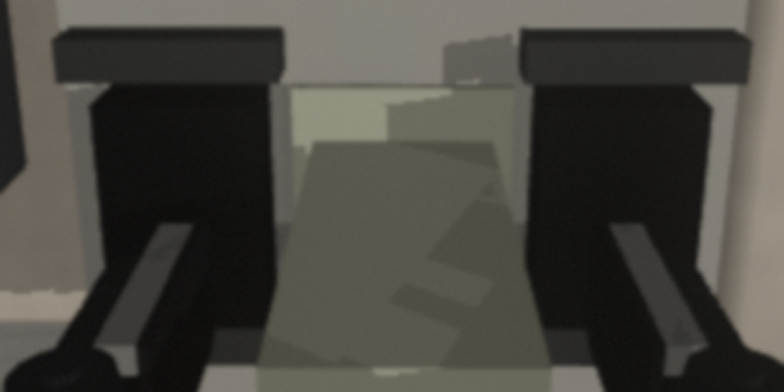

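Call:
play_rows([
  [[0,0,0],0],
  [[0,0,0],0],
  [[0,0,0],0],
  [[0,0,0],0],
], jaw=1)

```text
clock: 15.2
tcp_pos: [517.5, -206.8, 178.4]
orientation: [[-0.998, 0.0, -0.064], [0.064, -0.0, -0.998], [-0.0, -1.0, 0.0]]
wrist_force: [0.7, -0.9, 2.3]
grip_width: 35.5
```

Call:
play_rows([
  [[0,-0.002,0],0],
  [[0,-0.002,0],0],
  [[0,-0.003,0],0],
  [[0,0,0],0],
])

```text
clock: 15.7
tcp_pos: [517.5, -206.6, 185.5]
orientation: [[-0.998, 0.0, -0.064], [0.064, -0.0, -0.998], [-0.0, -1.0, 0.0]]
wrist_force: [-0.5, -0.2, -2.6]
grip_width: 35.5
```

Call:
play_rows([
  [[0,-0.005,0],0],
  [[0,-0.01,0],0],
  [[0,-0.015,0],0],
  [[0,-0.015,0],0],
  [[0,-0.015,0],0],
  [[0,-0.015,0],0],
  [[0,-0.01,0],0],
  [[0,0,0],0],
])

```text
clock: 16.7
tcp_pos: [517.6, -206.7, 271.0]
orientation: [[-0.998, 0.001, -0.064], [0.064, -0.0, -0.998], [-0.001, -1.0, 0.0]]
wrist_force: [0.3, -0.0, -2.8]
grip_width: 34.9
```

Run:
```python
from h import *
np.set_printoptions(precision=2,suppress=True)
s=monitor.get_state();print(s["tcp_pos"],s["wrist_force"],s["grip_width"])
p=optics.capture("side");a=p["frame"][120:330,210:440,::-1];cv2.imwrite("pics/side9.png",cv2.resize(a,None,fx=2.6,fy=2.6,interpolation=2))
```

```text
[ 517.56 -206.68  270.98] [ 0.3  -0.01 -2.83] 34.94905577762634
```

View pics/side9.png

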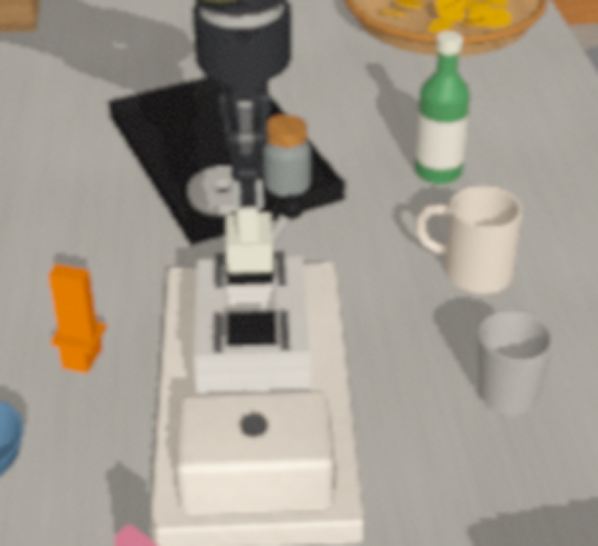

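Call:
play_rows([
  [[0.003,0,-0.02],0],
  [[0.005,0,-0.04],0],
  [[0.005,0,-0.042],0],
  [[0.005,0,-0.042],0],
  [[0.005,0,-0.042],0],
  [[0.005,0,-0.042],0],
  [[0.005,0,-0.042],0],
  [[0.005,0,-0.042],0],
  [[0.005,0,-0.042],0],
  [[0.005,0,-0.042],0],
  [[0.005,0,-0.04],0],
  [[0.005,0,-0.03],0],
])

```text
clock: 18.25
tcp_pos: [488.3, 264.3, 269.7]
orientation: [[-0.998, -0.001, -0.063], [0.063, -0.0, -0.998], [0.001, -1.0, 0.0]]
wrist_force: [-0.7, -0.0, -2.7]
grip_width: 35.3
```

Call:
play_rows([
  [[0,0,0],0],
  [[0,0,0],0],
])

```text
clock: 18.5
tcp_pos: [489.1, 262.0, 269.9]
orientation: [[-0.998, -0.001, -0.064], [0.064, -0.0, -0.998], [0.001, -1.0, 0.0]]
wrist_force: [-0.1, -0.4, -1.9]
grip_width: 35.3
```

Run:
```python
from h import *
np.set_printoptions(precision=2,suppress=True)
s=monitor.get_state();print(s["tcp_pos"],s["wrist_force"],s["grip_width"],s["joints"])
p=optics.capture("side");a=p["frame"][80:290,210:440,::-1];cv2.imwrite("pics/side10.png",cv2.resize(a,None,fx=2.6,fy=2.6,interpolation=2))
p=optics.capture("wrist");save(p,"wrist10.png")
p=optics.capture("top");a=p["frame"][70:300,140:500,::-1];cv2.imwrite("pics/top10z.png",cv2.resize(a,None,fx=2.2,fy=2.2,interpolation=2))
```

```text
[489.05 262.04 269.9 ] [-0.07 -0.45 -1.89] 35.30006095213205 [ 0.43  0.3   1.48 -0.    1.37  2.06]
```

View pics/side10.png

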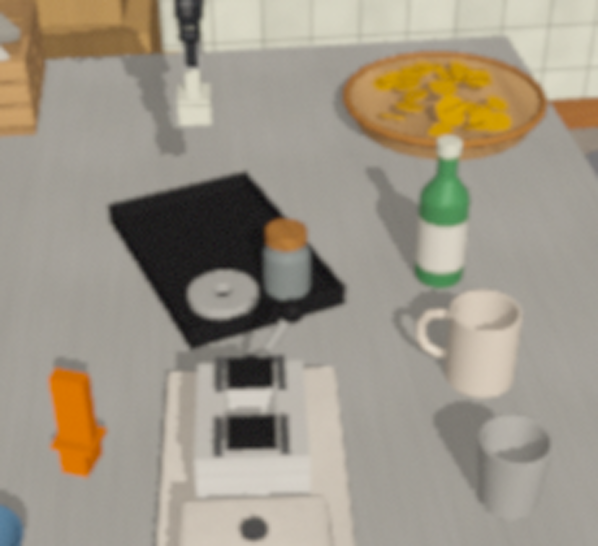

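View pics/wrist10.png

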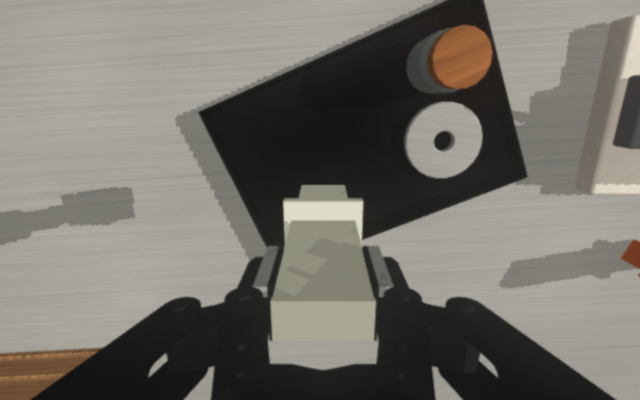

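View pics/top10z.png

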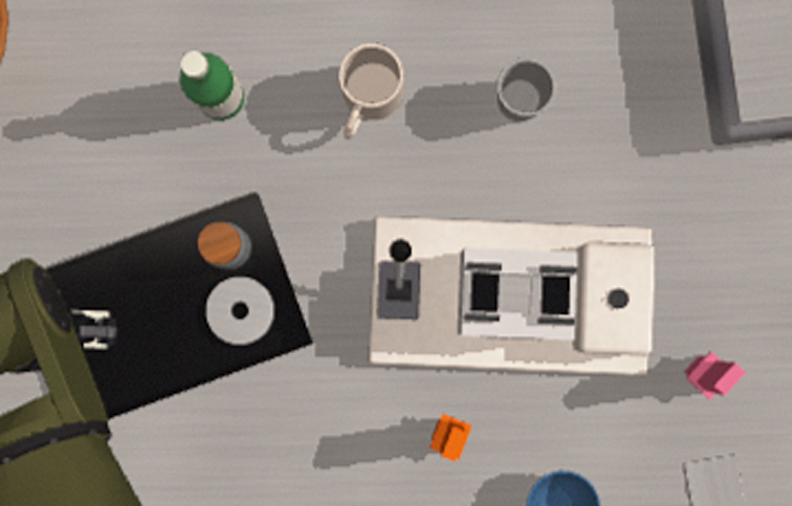

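Call:
play_rows([
  [[0,0.02,-0.005],0],
  [[0,0.03,-0.005],0],
  [[0,0.03,0],0],
  [[0,0.03,0],0],
  [[0,0.03,0],0],
  [[0,0.015,0],0],
  [[0,0.008,0],0],
  [[0,0,0],0],
])

```text
clock: 19.65
tcp_pos: [490.4, 272.1, 107.6]
orientation: [[-0.998, 0.0, -0.065], [0.065, 0.0, -0.998], [-0.0, -1.0, -0.0]]
wrist_force: [-0.7, -0.0, -1.6]
grip_width: 35.5
```

Call:
play_rows([
  [[0,0.002,0],0],
  [[0,0.002,0],0],
  [[0,0,0],0],
])

```text
clock: 20.02
tcp_pos: [490.2, 272.2, 103.4]
orientation: [[-0.998, 0.0, -0.064], [0.064, 0.0, -0.998], [-0.0, -1.0, -0.0]]
wrist_force: [0.8, -0.1, -2.7]
grip_width: 35.4
```

Call:
play_rows([
  [[0,0.0015,0],0],
  [[0,0,0],0],
])

```text
clock: 20.27
tcp_pos: [490.1, 272.2, 101.7]
orientation: [[-0.998, -0.0, -0.064], [0.064, -0.0, -0.998], [0.0, -1.0, 0.0]]
wrist_force: [-0.2, -0.3, -2.1]
grip_width: 35.2
```

Call:
play_rows([
  [[0,0.0015,0],0],
  [[0,0,0],0],
])

```text
clock: 20.52
tcp_pos: [490.1, 272.1, 100.2]
orientation: [[-0.998, -0.0, -0.064], [0.064, -0.0, -0.998], [0.0, -1.0, 0.0]]
wrist_force: [0.7, 0.0, -2.5]
grip_width: 35.4
```

Call:
play_rows([
  [[0,0.0015,0],0],
  [[0,0,0],0],
])

```text
clock: 20.78
tcp_pos: [490.1, 272.1, 98.6]
orientation: [[-0.998, -0.0, -0.064], [0.064, -0.0, -0.998], [0.0, -1.0, 0.0]]
wrist_force: [0.6, 0.3, -2.2]
grip_width: 35.7
```

Call:
play_rows([
  [[0,0.001,0],0],
  [[0,0,0],0],
])

```text
clock: 21.02
tcp_pos: [490.1, 272.1, 97.7]
orientation: [[-0.998, -0.0, -0.064], [0.064, -0.0, -0.998], [0.0, -1.0, 0.0]]
wrist_force: [0.4, 0.4, -2.7]
grip_width: 35.3
```

Call:
play_rows([
  [[0,0.001,0],0],
  [[0,0,0],0],
])

```text
clock: 21.28
tcp_pos: [490.3, 272.2, 97.5]
orientation: [[-0.998, 0.001, -0.064], [0.064, 0.0, -0.998], [-0.001, -1.0, -0.0]]
wrist_force: [-2.7, -1.3, 5.8]
grip_width: 35.5
```

Call:
play_rows([
  [[0,0.0005,0],0],
  [[0,0,0],0],
])

```text
clock: 21.52
tcp_pos: [490.4, 272.2, 97.4]
orientation: [[-0.998, 0.001, -0.064], [0.064, 0.0, -0.998], [-0.001, -1.0, -0.0]]
wrist_force: [-4.7, -2.0, 9.9]
grip_width: 35.3
```

Contact at the expected height (97.4). Release partially, then check.

Call:
play_rows([
  [[0,0,0],0],
  [[0,0,0],0],
  [[0,0,0],0],
  [[0,0,0],0],
], jaw=0.25)

```text
clock: 22.02
tcp_pos: [490.2, 272.1, 96.2]
orientation: [[-0.998, -0.0, -0.064], [0.064, -0.0, -0.998], [0.0, -1.0, 0.0]]
wrist_force: [0.3, -0.4, -0.0]
grip_width: 63.9
```

Call:
play_rows([
  [[0,-0.01,0],0],
  [[0,-0.02,0],0],
  [[0,-0.04,0],0],
  [[0,-0.05,0],0],
  [[0,-0.05,0],0],
  [[0,-0.03,0],0],
  [[0,0,0],0],
])

```text
clock: 22.9
tcp_pos: [490.5, 272.3, 299.3]
orientation: [[-0.998, 0.004, -0.064], [0.064, 0.002, -0.998], [-0.004, -1.0, -0.002]]
wrist_force: [0.1, 0.3, -0.9]
grip_width: 64.2
```

Call:
play_rows([
  [[0.03,0,0.04],0],
  [[0.03,0,0.05],0],
  [[0.03,0,0.05],0],
  [[0.02,0,0.05],0],
  [[0,0,0.04],0],
  [[0,0,0.04],0],
  [[0,0,0],0],
  [[0,0,0],0],
])

```text
clock: 23.9
tcp_pos: [362.9, 10.1, 295.9]
orientation: [[-0.998, -0.001, -0.065], [0.065, 0.0, -0.998], [0.001, -1.0, -0.0]]
wrist_force: [0.7, -0.2, -0.2]
grip_width: 64.1
```

Run:
```python
from h import *
np.set_printoptions(precision=2,suppress=True)
s=monitor.get_state();print(s["tcp_pos"],s["wrist_force"],s["grip_width"],s["clock"])
p=optics.capture("side");a=p["frame"][80:290,210:440,::-1];cv2.imwrite("pics/side11.png",cv2.resize(a,None,fx=2.6,fy=2.6,interpolation=2))
p=optics.capture("top");a=p["frame"][70:300,140:500,::-1];cv2.imwrite("pics/top11z.png",cv2.resize(a,None,fx=2.2,fy=2.2,interpolation=2))
C=cloud(p);z=C[...,2];m=(p["range_z"]>0)&(z>105)&(z<135)&(np.hypot(C[...,0]-490,C[...,1]-272)<45)
print(m.sum(),C[m].mean(0),cv2.minAreaRect(C[m][:,:2].astype(np.float32)),np.median(z[m]))
```

```text
[362.87  10.1  295.93] [ 0.67 -0.23 -0.16] 64.1345106693723 23.9
106 [491.36 272.5  118.56] ((490.8731689453125, 274.08160400390625), (37.92533493041992, 15.12328052520752), 88.63385772705078) 119.15481647820248
```

View pics/side11.png

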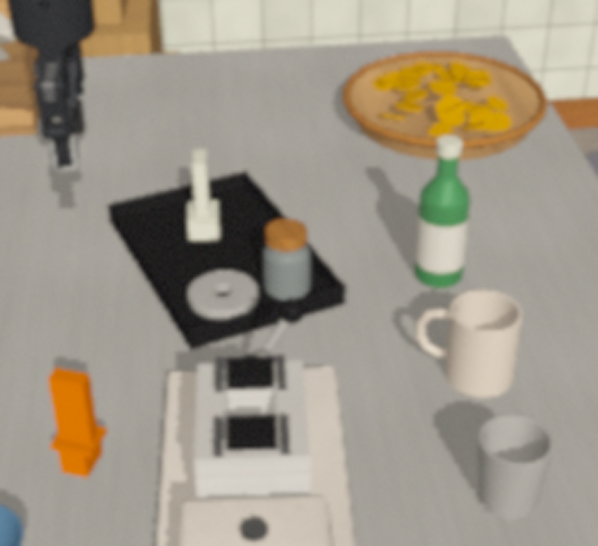

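View pics/top11z.png

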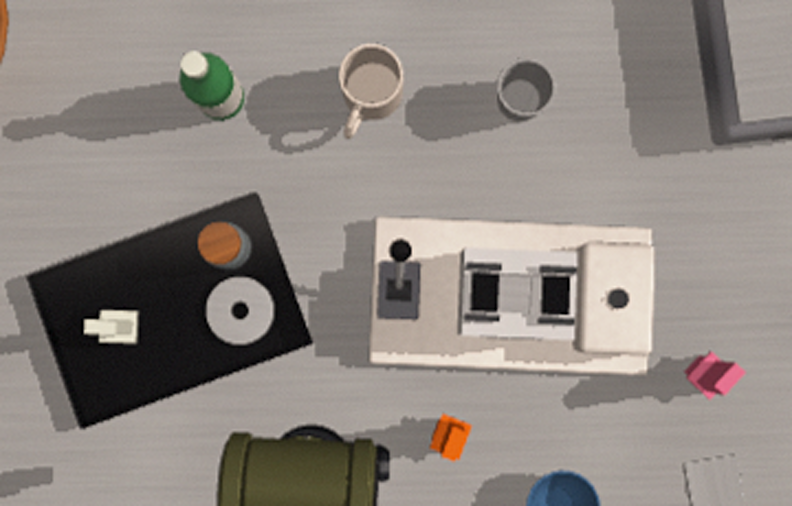

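The pusher stands upright in the tray: its top is at z 119 mm, as expected for the 4 mm tray floor. The lever ball is at the far side (zoomed pixel 400,250), both pads are apart, and nothing else has moved.

```bash
python3 -c "
from cell import job
print(job.hand_in())"
```

```text
the job is handed in; nothing more can be done
None
```

The pusher is out of the slicer and standing upright on the bare floor of the wash tray's +y half. The job is handed in at about 24 s of the 61 s allowed, and no verdict was reported.

- **Switch:** I pushed the lever to its far stop before touching the pusher; the wrist force rose to about 14 N there. Later pictures still show it off.
- **Rocking:** With the open jaws straddling the handle, I leaned it about 10 mm each way at under 15 N. By the depth picture the gap between the pads is about 50 mm, roughly 6.5 mm back each, and the flange was clear.
- **Lift:** I gripped the handle and raised the pusher with only its own weight showing, so nothing jammed.
- **Placing:** The pusher touched down at the expected height. After release its top measures 119 mm above the table, which is right for the 4 mm tray floor.
- **Other objects:** The disc, jar, mug, bottle, cup and both look-alikes appear unmoved in the last pictures. The arm is clear of everything.

One check disagreed: the top and wrist cameras placed the handle about 3 mm apart in y. I used the midpoint, and the first contact confirmed it.

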